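# Open the wide incubator, whose lid may be locked

### The job

Slide the lid of the wider of the two bench incubators fully open, so that the dishes in it can be taken out. The throw-over lever at its far end may be locking the lid, and only trying the lid tells: if it will not slide, throw the lever over to its other side and slide the lid open. Leave the narrow incubator shut.

Things in the scene. Friction and masses are not known exactly. Their poses are not given: they have to be found in the camera images.
- wide_knob (a point): Centre of the black round upright knob, 24 mm across, 38 mm tall, on the wide incubator's lid (114 mm long). The point is 22 mm above the lid's top and 93 mm above the table. x axis: the way the lid slides open, roughly away from the robot; z up. Shut, the knob is in the half nearer the robot.
- wide_ball (a point): Centre of the 20 mm black ball on the wide incubator's lever, an 8 mm steel rod pivoted 80 mm above the table and 63 mm below the ball. It leans 0.5 rad left or right (ball 30 mm off the middle line through the knob, 163 mm beyond the shut lid's knob along x). Under 2 N at the ball throws it; once past upright it falls to its other stop. Which side locks the lid differs from case to case.
- wide_lid (a joint): How far the lid of the wide incubator (fixed low white box, 236 mm long, 170 mm wide, 65 mm high, lid on top) is open, in m: 0 shut, 0.090 fully open at its stop. It slides with about 2 N of friction and stays where it is left; locked, it has about 4 mm of play and then stops dead.
- narrow_lid (a joint): The same for the narrow incubator (110 mm wide, otherwise built alike), in m; it is shut at 0 and is to stay shut.

How it is judged:
By the outcome, as a careful person would: the job done as asked, in the order asked, and still so for the second after the job is handed in, with the robot touching nothing.
It also fails if it takes over 48 s, if anything falls off the work surface, if the arm or the gripper's body presses on something with over 40 N, if the wrist force passes 120 N, or if a joint passes its speed limit or range.

### The arm

A 6-joint arm with a two-finger parallel gripper is mounted at the origin on a cart in front of the work surface, level with it; the furniture and walls round the work are solid. World frame = base frame: x ahead of the robot, y to its left, z up, the work surface at z = 0. Lengths are in mm, angles in rad, forces in N, time in s.
With the tool pointing down it reaches from about 350 to 800 mm from the base axis. Payload 7.3 kg.
Tool frame: the origin (TCP) lies at the very end of the fingers, on their centre line; the grasp point (between the pads) lies 19 mm behind it (r.grip_depth is the distance from the TCP to the grasp point, in mm); z points along the fingers, y is the line along which they close (so a half turn about z gives the same grasp; the last joint's range is limited). The gripper opens to 85 mm and grips with 20 to 120 N. Pads are 22 mm wide; open, the fingers measure 114 mm over their backs; the gripper's body (76 mm by 85 mm) begins 54 mm behind the grasp point. The pads swing forward as they close: fully open they stand 13 mm farther back than shut.
Start: joints at [-1.354, 0.342, 1.524, -0, 1.275, -0.146], TCP at [186.342, -490.837, 231.322] pointing down, gripper open.
Joint ranges: [-2.53, 2.53], [-0.77, 2.02], [0.04, 2.7], [-1, 4.14], [0.28, 2.66], [-3.11, 3.11]. Speed limits (rad/s): [2.57, 2.57, 3.14, 3.14, 3.14, 3.14].

### API

Orientations are given as [roll, pitch, yaw] about the fixed x, y, z axes, in that order (R = Rz(yaw) Ry(pitch) Rx(roll)).
In Python, from station import status, eyes, ticket, r gives the robot as it stands. The module is installed in compiled form; this text tells all that it offers.
- The arm moves only by the tool send_rows, never from a script. Its argument "moves" is a list of rows, each a list of 5 numbers: the shift along the tool's x, y, z each as a share of 60 cm, from -1 to 1, then the turn about the tool's z as a share of 60 degrees, from -1 to 1, then the gripper's target within -1 to 1 (shut at 1, half-way at 0, fully open at -1). A call has 1 to 8 rows; each row shifts and turns the commanded pose from where the row before left it, along the tool's axes as they then stand; what a row does not reach is not made up. A row lasts 1/8 s, in which the tool goes at most 62.5 mm and 10.7 degrees, less where a joint would pass 70% of its speed; a pose out of reach is approached as far as the arm can. A call with a number of a shift or a turn outside -1 to 1 is refused whole. A call with a gripper value outside its range is refused whole. The fingers move at their own pace and stop on an object; the grip force is fixed at half the most. Time passes only in rows, so rows that do not move let the fingers close. It gives the time, the measured TCP pose, the force, the opening and the grip force at its end, in the units of the state.
- status.get_state(): the state, without advancing time (a new reading comes with each control period).
- eyes.read_camera(name): name is "side" or "top" or "wrist"; returns a dict with "color" (384x512x3 uint8, red, green, blue), "range_z" (384x512 float32, mm along the optical axis (not along the pixel's ray), 0 where there is no reading), "K" (3x3 intrinsics, pixels), "k1" (the pictures are not rectified: a ray, as slopes to the right and down, at radius r is drawn at 1 + k1 r^2 times it, then the intrinsics apply), "rvec" (rotation vector, rad) and "tvec" (3), from world to camera coordinates, as OpenCV has them. Camera axes: x right, y down, z forward; pixel columns grow to the right and rows downward; lengths in mm; the calibration is good to about 2 mm. A picture is of the moment at which its call begins.
- ticket.close_job(): hands the job in; it is judged then, once.
The state is a dict: "t": time; "qpos": joint angles; "qvel": joint speeds; "joint_efforts": joint torques, N m; "position": TCP position; "ee_rot": TCP orientation; "wrist_force": force on the tool from outside, world axes, zero at the start; "moment": the same for the moment, N m; "opening": finger opening in mm; "gripper_force": force on a finger pad.
Only numpy, scipy, OpenCV 4.12 (cv2) and the standard library are available. Lean on these libraries where they do the work, as an engineer would, in place of code of your own. Each camera call takes 0.05 s, during which the arm holds its last target. There are 200 camera calls.

## Working session

There is one attempt and no reset: what is moved stays moved. The work goes in short steps, Python scripts to look and compute and a tool call to move; the robot and the scene stay as the last step left them, time stands still between calls to the robot, and variables do not carry over. Pictures are saved under pics/ and viewed, at most 10 in all, crops included, and the job is handed in when it is done.

Besides the shell and the picture viewer there is one more tool, called after "Request:" as a command line: name --pt "numbers of a row" for each row, then --argument value for the rest. send_rows: Moves the arm, as the interface text tells. Its arguments: {"type":"object","properties":{"moves":{"type":"array"}},"required":["moves"]}

```bash
mkdir -p pics
cat > h.py <<'E'
import numpy as np, cv2
from station import status, eyes, ticket, r
def cam(n,save=None):
    c=eyes.read_camera(n)
    if save: cv2.imwrite('pics/'+save,cv2.cvtColor(c['color'],cv2.COLOR_RGB2BGR))
    return c
def world(c):
    h,w=c['range_z'].shape
    u,v=np.meshgrid(np.arange(w),np.arange(h))
    p=np.stack([u,v],-1).reshape(-1,1,2).astype(np.float64)
    n=cv2.undistortPoints(p,c['K'],np.array([c['k1'],0,0,0.])).reshape(h,w,2)
    P=np.dstack([n,np.ones((h,w))])*c['range_z'][...,None]
    R=cv2.Rodrigues(np.array(c['rvec'],float))[0]
    return (P-np.array(c['tvec']).ravel())@R
E
python3 - <<'E'
from h import *
a=cam('top','top.png');b=cam('side','side.png')
cv2.imwrite('pics/both.png',cv2.resize(np.hstack([cv2.imread('pics/top.png'),cv2.imread('pics/side.png')]),(800,300)))
s=status.get_state();print(s)
for c in(a,b):print(c['K'],c['k1'],c['rvec'],c['tvec'])
E
```

```text
{'t': 0.1, 'qpos': array([-1.35398644e+00,  3.42690320e-01,  1.52491347e+00, -3.87936687e-05,
        1.27542336e+00, -1.46005699e-01]), 'qvel': array([-0.00030129, -0.00215829, -0.00326272,  0.00086343,  0.00152592,
        0.00074675]), 'joint_efforts': array([ 1.99314672e-03, -4.34445477e+01, -2.46491808e+01, -1.28151455e-04,
        4.67167076e-03,  9.04099494e-06]), 'position': array([ 186.25494674, -490.4630528 ,  230.67892036]), 'ee_rot': array([-3.14016802e+00, -1.71998542e-04,  3.62826782e-01]), 'wrist_force': array([-0.7591014 ,  0.3938264 , -0.62861503]), 'moment': array([ 0.03488956,  0.00019519, -0.01494489]), 'gripper_force': 0.0, 'opening': 85.59549844185011}
[[435.77492338   0.         254.47209293]
 [  0.         435.77492338 195.26429785]
 [  0.           0.           1.        ]] -0.06187683853232584 [ 2.1773805  -2.19666545  0.02679445] [  14.07714365  553.66053029 1080.92677224]
[[380.97329671   0.         253.37728203]
 [  0.         380.97329671 192.69806201]
 [  0.           0.           1.        ]] -0.07002459500159963 [ 0.0852582   2.72291521 -1.47570273] [ 545.75873769  112.3716683  1000.31911502]
```

View pics/top.png

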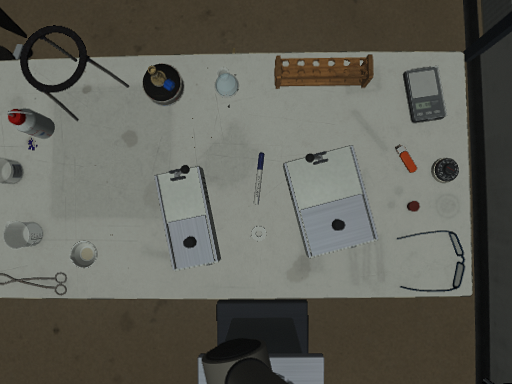

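View pics/side.png

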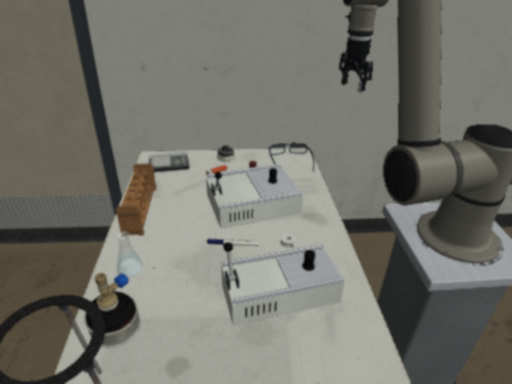

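The top view shows the wide incubator on the right, with its knob at (338,225) and the lever ball near (310,157). The narrow one is on the left, with its knob at (190,242). In the side view the wide one is the farther box: knob (273,175), lever (215,178).

Run:
```python
from h import *
for n,boxes in(('top',[(325,212,352,238),(300,148,332,168)]),('side',[(262,163,284,188),(205,162,228,198)])):
    c=cam(n);W=world(c)
    g=c['color'].max(2)
    for x0,y0,x1,y1 in boxes:
        m=np.zeros(g.shape,bool);m[y0:y1,x0:x1]=g[y0:y1,x0:x1]<70
        k,l,st,ce=cv2.connectedComponentsWithStats(m.astype(np.uint8))
        for i in range(1,k):
            if st[i,4]<8: continue
            P=W[(l==i)&(c['range_z']>0)]
            print(n,st[i],ce[i].round(1),np.median(P,0).round(),P.min(0).round(),P.max(0).round())
c=cam('top');W=world(c);m=(W[...,2]>50)&(W[...,2]<78)
k,l,st,ce=cv2.connectedComponentsWithStats(m.astype(np.uint8))
for i in range(1,k):
    if st[i,4]>800:
        print(st[i],cv2.minAreaRect(W[l==i][:,:2].astype(np.float32)),np.median(W[l==i][:,2]))
print('knobtop',W[221:228,334:341,2].round()[::2,::2],W[152:160,306:316,2].round())
im=c['color'];s=np.hstack([im[135:265,275:385]]);cv2.imwrite('pics/w.png',cv2.resize(s[...,::-1],None,fx=4,fy=4,interpolation=cv2.INTER_CUBIC))
```

```text
top [332 219  13  11 116] [337.7 224.4] [ 481. -183.  108.] [ 470. -197.   69.] [ 493. -174.  113.]
top [305 151  21  11 107] [313.5 156.2] [ 636. -122.  137.] [ 623. -169.   -1.] [ 666. -109.  148.]
top [313 159  15   6  40] [320.4 161. ] [ 629. -148.   85.] [ 624. -164.   62.] [ 637. -132.   90.]
side [269 169   8  14  92] [272.6 175.6] [ 482. -175.   93.] [ 472. -186.   73.] [ 492. -169.  110.]
side [215 172   6   8  31] [217.5 175.1] [ 634. -108.  139.] [ 627. -117.  122.] [ 640. -105.  145.]
side [211 186   4   9  23] [212.6 190.1] [ 649. -137.   76.] [ 645. -156.   63.] [ 655. -123.   87.]
side [219 188   2   5   8] [219.6 189.6] [ 629. -133.   78.] [ 629. -141.   72.] [ 632. -128.   84.]
[ 275   56   97   27 1388] ((856.857421875, -159.94676208496094), (231.793212890625, 58.45359420776367), 89.676513671875) 74.74718195208857
[ 284  145   94  113 6789] ((536.0078125, -172.70745849609375), (236.94985961914062, 171.712646484375), 14.050568580627441) 68.49200303884274
[ 154  166   65  104 4301] ((498.528076171875, 172.3648681640625), (237.1419219970703, 111.72718048095703), 11.054
[... 353 characters left out ...]
.000e+00]
 [-1.000e+00  1.360e+02  1.410e+02  1.410e+02  1.400e+02  1.420e+02
   1.360e+02  8.500e+01  8.400e+01  8.400e+01]
 [ 1.400e+02  1.420e+02  1.420e+02  1.450e+02  1.450e+02  1.460e+02
   1.430e+02  1.420e+02  8.700e+01  8.100e+01]
 [ 1.420e+02  1.430e+02  1.420e+02  1.470e+02  1.470e+02  1.440e+02
   1.450e+02  1.440e+02  1.180e+02  1.140e+02]
 [ 1.400e+02  1.420e+02  1.440e+02  1.440e+02  1.460e+02  1.450e+02
   1.460e+02  1.420e+02  1.280e+02  1.140e+02]
 [ 1.440e+02  1.450e+02  1.410e+02  1.430e+02  1.480e+02  1.440e+02
   1.390e+02  1.430e+02  1.220e+02  1.160e+02]
 [ 1.400e+02  1.106e+03  1.410e+02  1.420e+02  1.410e+02  1.440e+02
   1.450e+02  1.450e+02  1.160e+02  1.090e+02]]
```

View pics/w.png

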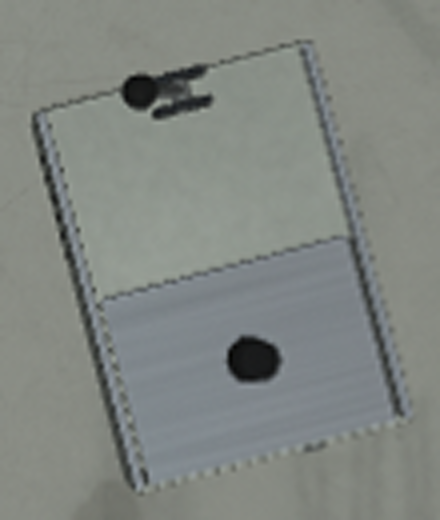

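The lever leans left. The slide axis points at about +14° yaw, the knob is at about (482,-182) and the ball at about (635,-113). I'll close the gripper, align it to the slide axis and move in behind the knob.

Request:
send_rows --pt "0 0 0 0.113 1" --pt "0 0 0 0 1"

```text
t: 0.5
position: [186.3, -490.8, 231.2]
ee_rot: [-3.141, -0.0, 0.245]
wrist_force: [-0.2, -0.7, 0.6]
opening: 51.5
gripper_force: 0.0
```

```bash
cat >> h.py <<'E'
from scipy.spatial.transform import Rotation as Ro
def to(p):
    s=status.get_state();d=np.array(p,float)-s['position']
    t=Ro.from_euler('xyz',s['ee_rot']).as_matrix().T@d
    print(s['t'],s['position'].round(1),s['ee_rot'].round(3),s['wrist_force'].round(1),s['opening'],'mm',t.round(1),'shares',(t/600).round(3))
E
python3 -c "
from h import *
to([435,-194,200])"
```

```text
0.5 [ 186.3 -490.8  231.2] [-3.141 -0.     0.245] [-0.2 -0.7  0.6] 51.53036628253442 mm [ 313.3 -227.5   31.2] shares [ 0.522 -0.379  0.052]
```

Request:
send_rows --pt "0.074 -0.054 0.007 0 1" --pt "0.074 -0.054 0.007 0 1" --pt "0.074 -0.054 0.007 0 1" --pt "0.075 -0.054 0.007 0 1" --pt "0.075 -0.054 0.008 0 1" --pt "0.075 -0.054 0.008 0 1" --pt "0.075 -0.055 0.008 0 1" --pt "0 0 0 0 1"

```text
t: 1.5
position: [436.7, -191.4, 199.7]
ee_rot: [-3.141, -0.0, 0.252]
wrist_force: [-0.1, -0.2, 0.1]
opening: -0.1
gripper_force: 0.0
```

```bash
python3 -c "
from h import *
to([435,-194,88])
c=cam('wrist','wr.png');W=world(c);m=(c['color'].max(2)<60)&(abs(W[...,2]-108)<6)&(abs(W[...,0]-482)<40)&(abs(W[...,1]+182)<40)
P=W[m];print(m.sum(),np.median(P,0) if m.any() else 0, cv2.minEnclosingCircle(P[:,:2].astype(np.float32)) if m.any() else 0)
"
```

```text
1.5 [ 436.7 -191.4  199.7] [-3.141 -0.     0.252] [-0.1 -0.2  0.1] -0.1027440073489028 mm [ -2.3   2.2 111.7] shares [-0.004  0.004  0.186]
706 [ 483.76216912 -184.83045008  109.40170567] ((483.5148010253906, -184.91326904296875), 11.065595626831055)
```

View pics/wr.png

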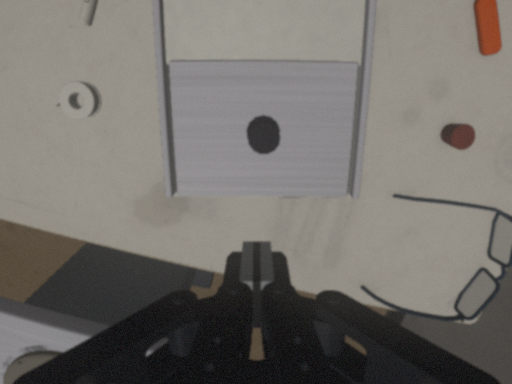

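The wrist view shows the knob at (263,134), centred ahead of the closed fingers. It measures (483.5,-185) with its top at 109 mm. I'll come down behind it.

Request:
send_rows --pt "-0.003 0.008 0.09 0 1" --pt "0 0 0.098 0 1" --pt "0 0 0 0 1"

```text
t: 1.92
position: [431.5, -198.9, 84.4]
ee_rot: [-3.135, 0.006, 0.244]
wrist_force: [0.8, 0.0, 0.8]
opening: 0.1
gripper_force: 0.0
```

Request:
send_rows --pt "0.02 0 0 0 1" --pt "0.02 0 0 0 1" --pt "0.005 0 0 0 1" --pt "0.005 0 0 0 1" --pt "0 0 0 0 1"

```text
t: 2.55
position: [464.0, -192.1, 87.6]
ee_rot: [3.141, -0.001, 0.245]
wrist_force: [-0.2, 0.4, -0.8]
opening: 0.2
gripper_force: 0.0
```

```bash
python3 -c "
from h import *
to([483.5,-185,86])"
```

```text
2.55 [ 464.  -192.1   87.6] [ 3.141e+00 -1.000e-03  2.450e-01] [-0.2  0.4 -0.8] 0.191676995792149 mm [20.6 -2.1  1.6] shares [ 0.034 -0.004  0.003]
```

Request:
send_rows --pt "0.005 -0.003 0.002 0 1" --pt "0.005 0 0 0 1" --pt "0.005 0 0 0 1" --pt "0 0 0 0 1"

```text
t: 3.05
position: [466.1, -189.9, 86.2]
ee_rot: [-3.14, 0.012, 0.246]
wrist_force: [-27.8, -12.6, 16.1]
opening: -0.3
gripper_force: 15.2
```

The lid stops dead with about 30 N on it, so it is locked. I'll back off and go up over to the lever's left side.

Request:
send_rows --pt "-0.04 0 0 0 1" --pt "-0.01 0 -0.09 0 1" --pt "0 0 -0.1 0 1" --pt "0 0 0 0 1"

```text
t: 3.55
position: [445.1, -196.8, 204.5]
ee_rot: [3.135, -0.007, 0.244]
wrist_force: [-0.3, -0.2, -1.3]
opening: 0.2
gripper_force: 0.0
```

```bash
python3 -c "
from h import *
to([626,-77,200])
c=cam('top');W=world(c);m=(c['color'].max(2)<60)&(abs(W[...,2]-140)<9)&(abs(W[...,0]-635)<30)&(abs(W[...,1]+120)<40)
P=W[m];print(m.sum(),cv2.minEnclosingCircle(P[:,:2].astype(np.float32)))
"
```

```text
3.55 [ 445.1 -196.8  204.5] [ 3.135 -0.007  0.244] [-0.3 -0.2 -1.3] 0.18729586226585682 mm [204.5 -72.6   5.4] shares [ 0.341 -0.121  0.009]
53 ((631.4802856445312, -116.9235610961914), 9.365412712097168)
```

Request:
send_rows --pt "0.085 -0.03 0.002 0 1" --pt "0.085 -0.03 0.002 0 1" --pt "0.085 -0.03 0.002 0 1" --pt "0.083 -0.031 0.002 0 1" --pt "0 0 0 0 1"

```text
t: 4.22
position: [623.3, -73.1, 191.8]
ee_rot: [-3.139, 0.003, 0.248]
wrist_force: [0.2, -0.5, -0.5]
opening: 0.1
gripper_force: 0.0
```

```bash
python3 -c "
from h import *
to([624,-80,122])
c=cam('wrist','wr2.png');W=world(c);m=(c['color'].max(2)<60)&(abs(W[...,2]-139)<10)&(abs(W[...,0]-635)<30)&(abs(W[...,1]+120)<35)
P=W[m];print(m.sum(),cv2.minEnclosingCircle(P[:,:2].astype(np.float32)) if m.any() else 0)
"
```

```text
4.225 [623.3 -73.1 191.8] [-3.139e+00  3.000e-03  2.480e-01] [ 0.2 -0.5 -0.5] 0.12432255538062562 mm [-0.8  7.1 69.8] shares [-0.001  0.012  0.116]
600 ((635.290771484375, -115.15116119384766), 9.110241889953613)
```

View pics/wr2.png

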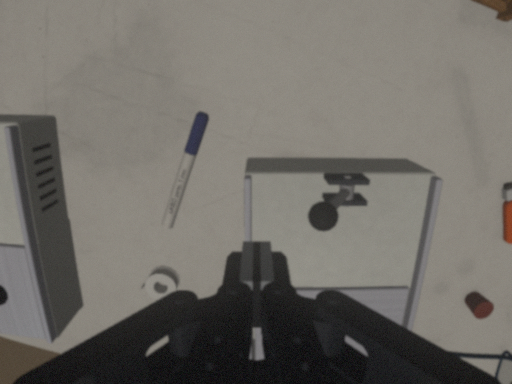

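The wrist view shows the ball at (323,216), right of the fingers and level with them along x. It measures (635,-115). I'll lower and push it right.

Request:
send_rows --pt "0 0 0.06 0 1" --pt "0 0 0.056 0 1" --pt "0 0.03 0 0 1" --pt "0 0.02 0 0 1" --pt "0 0.02 0 0 1" --pt "0 0.02 0 0 1" --pt "0 0.013 0 0 1" --pt "0 0 0 0 1"

```text
t: 5.28
position: [637.2, -136.7, 125.8]
ee_rot: [3.141, -0.0, 0.244]
wrist_force: [-0.9, -0.1, -0.1]
opening: -0.2
gripper_force: 0.0
```

```bash
python3 -c "
from h import *
to([635,-115,122])
cam('wrist','wr3.png')
c=cam('top');W=world(c);m=(W[...,2]>100)&(abs(W[...,0]-640)<40)&(W[...,1]<-120)&(W[...,1]>-200)&(W[...,2]<152)
P=W[m];print(m.sum(),np.median(P,0))
"
```

```text
5.275 [ 637.2 -136.7  125.8] [ 3.141 -0.     0.244] [-0.9 -0.1 -0.1] -0.1900048038679835 mm [  3.1 -21.5   3.8] shares [ 0.005 -0.036  0.006]
0 [nan nan nan]
  return _methods._mean(a, axis=axis, dtype=dtype,
  ret = um.true_divide(
```

View pics/wr3.png

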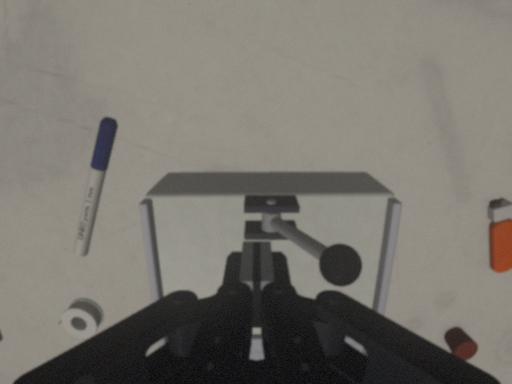

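The lever now leans right, with the ball at (340,264). I'll go up and back behind the knob.

Request:
send_rows --pt "0 -0.03 -0.06 0 1" --pt "0 0 -0.07 0 1" --pt "-0.09 0 0 0 1" --pt "-0.09 0 0 0 1" --pt "-0.09 0.02 0 0 1" --pt "-0.075 0.02 0 0 1" --pt "0 0 0 0 1"

```text
t: 6.25
position: [435.6, -192.4, 204.2]
ee_rot: [3.141, 0.0, 0.242]
wrist_force: [1.2, 0.4, 0.9]
opening: -0.1
gripper_force: 0.0
```

```bash
python3 -c "
from h import *
to([442,-195,86])
c=cam('wrist');W=world(c);m=(c['color'].max(2)<60)&(abs(W[...,2]-108)<6)&(abs(W[...,0]-490)<40)&(abs(W[...,1]+182)<40)
P=W[m];print(m.sum(),cv2.minEnclosingCircle(P[:,:2].astype(np.float32)) if m.any() else 0)
"
```

```text
6.25 [ 435.6 -192.4  204.2] [3.141 0.    0.242] [1.2 0.4 0.9] -0.08755447576327346 mm [  5.6   4.  118.2] shares [0.009 0.007 0.197]
688 ((487.28021240234375, -183.86788940429688), 10.92589282989502)
```

Request:
send_rows --pt "0 0.006 0.098 0 1" --pt "0 0 0.098 0 1" --pt "0 0 0 0 1" --pt "0.02 0 0 0 1" --pt "0.02 0 0 0 1" --pt "0.02 0 0 0 1" --pt "0.015 0 0 0 1" --pt "0 0 0 0 1"

```text
t: 7.3
position: [483.1, -184.3, 86.3]
ee_rot: [3.141, -0.001, 0.245]
wrist_force: [0.5, 0.5, 0.1]
opening: 0.5
gripper_force: 0.0
```

```bash
python3 -c "
from h import *
to([551,-168,86])"
```

```text
7.3 [ 483.1 -184.3   86.3] [ 3.141e+00 -1.000e-03  2.450e-01] [0.5 0.5 0.1] 0.480121483178272 mm [69.8  0.7  0.4] shares [0.116 0.001 0.001]
```

The lid slides freely now, so I'll keep pushing.

Request:
send_rows --pt "0.02 0 0 0 1" --pt "0.02 0 0 0 1" --pt "0.02 0 0 0 1" --pt "0.02 0 0 0 1" --pt "0.018 0 0 0 1" --pt "0.01 0 0 0 1" --pt "0 0 0 0 1"

```text
t: 8.18
position: [545.9, -169.0, 86.1]
ee_rot: [3.141, -0.001, 0.245]
wrist_force: [-0.3, -0.3, 0.1]
opening: -0.3
gripper_force: 0.0
```

Request:
send_rows --pt "0.004 0 0 0 1" --pt "0.004 0 0 0 1" --pt "0 0 0 0 1"

```text
t: 8.55
position: [547.5, -168.5, 86.1]
ee_rot: [-3.141, 0.005, 0.244]
wrist_force: [-9.3, -3.8, 4.7]
opening: -0.1
gripper_force: 5.1
```

Request:
send_rows --pt "0.005 0 0 0 1" --pt "0.003 0 0 0 1" --pt "0 0 0 0 1" --pt "0 0 0 0 1"

```text
t: 9.05
position: [547.6, -168.4, 86.1]
ee_rot: [-3.139, 0.014, 0.244]
wrist_force: [-27.0, -9.7, 14.7]
opening: -0.1
gripper_force: 14.3
```

Request:
send_rows --pt "-0.05 0 0 0 1" --pt "-0.05 0 0 0 1" --pt "-0.03 0 -0.09 0 1" --pt "0 0 -0.1 0 1" --pt "0 0 0 0 1"

```text
t: 9.68
position: [481.1, -187.0, 205.3]
ee_rot: [3.134, -0.008, 0.244]
wrist_force: [-0.2, -0.6, -0.7]
opening: -0.1
gripper_force: 0.0
```

```bash
python3 -c "
from h import *
to([551,-168,86])
c=cam('wrist','wr4.png');W=world(c);m=(c['color'].max(2)<60)&(abs(W[...,2]-108)<6)&(abs(W[...,0]-571)<40)&(abs(W[...,1]+163)<40)
P=W[m];k=cv2.minEnclosingCircle(P[:,:2].astype(np.float32));print(m.sum(),k,np.hypot(k[0][0]-483.5,k[0][1]+185))
"
```

```text
9.675 [ 481.1 -187.   205.3] [ 3.134 -0.008  0.244] [-0.2 -0.6 -0.7] -0.143329292375127 mm [ 71.4  -2.5 119.9] shares [ 0.119 -0.004  0.2  ]
787 ((569.0382080078125, -163.40634155273438), 11.217185020446777) 88.22171566187639
```

View pics/wr4.png

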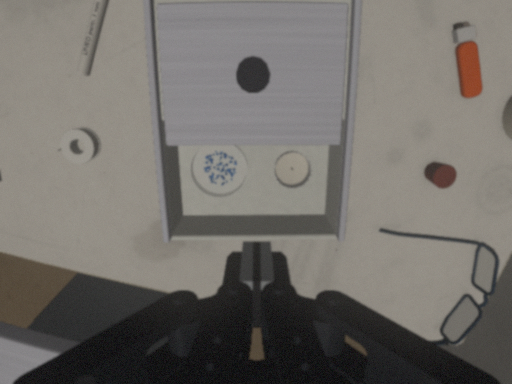

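The lid is hard against its stop: it held at 27 N, and the knob moved about 88 mm, which matches 90 mm within calibration. The dishes are exposed at (220,168) and (292,168), and the arm is clear.

```bash
python3 -c "
from h import *
print(ticket.close_job())"
```

```text
the job is handed in; nothing more can be done
None
```

The wide incubator's lid is fully open against its stop with the dishes exposed: it was locked when first tried, so I threw the lever from left to right and slid it open; I never touched the narrow one, and the job is handed in.

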